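Start the nut runner, then hold the hidden bolt head still

TASK

Start the nut runner by pressing its red spring plunger all the way down to its stop and letting it come back up. Then reach down from above into the narrow gap behind the front cheek of the steel bracket, grasp the brass bolt head firmly between the fingers and hold it from turning while the runner keeps turning the nut; finish while still gripping the bolt head, without letting go. Leave the other things on the bench where they are.

Things in the scene. Friction and masses are not known exactly. Their poses are not given: they have to be found in the camera images.
- station: Nut-runner station fixed to the bench: grey base plate (x -170 to 60, y -105 to 145, 12 mm thick), steel U bracket, blue motor (x -142 to -60, top at 122 mm) and red plunger. Origin: on the bench, straight below the bolt head's centre; x points from the motor (robot's side) through the bracket to the back, y left along the cheeks, z up. Turned by up to 0.45 rad either way
- gap (a point): Middle of the mouth of the gap between the two upright steel cheeks of the bracket, straight above the bolt head, level with the cheeks' tops 128 mm above the bench; axes as the station's. The gap is 54 mm wide (along x), open above and at both ends (+y, -y); the cheeks are 8 mm thick and 120 mm wide (along y, centred)
- bolt: Brass hexagonal bolt head in the gap, hidden by the front cheek: 24 mm across flats, 27.7 across corners, 14 mm thick. Origin: its centre, 100 mm above the bench. x: the bolt's axis (level, the station's x), y: normal to a pair of flats. It only turns about x; starts at any angle. The nut drags it round (0.06 N m, about 0.12 rad/s). Jaws closing along the station's y hold it by flats or corners
- plunger (a joint): Travel of the red plunger, m: 0 = up, 0.010 = down on its stop. Springs back when let go; takes 3 N at the top, 7 N at the stop
- plunger_top (a point): Centre of the top face of the red plunger head (34 mm across, 13 mm thick), 112 mm above the bench when up, at x -45, y 100 mm of the station. Presses straight down; this drops a stop pin from the path of the runner's dog: the runner starts within half a second and runs on after release
- runner (a joint): Angle turned by the drive disc and nut in front of the bracket, rad: about 0 at the start (held by the stop pin), then growing at about 0.12 rad/s (0.10 while the bolt is held) for more than 40 s
- swarf_brush: Bystander: wooden brush, 177 x 40 x 37 mm, lying at the left; leave alone
- collet: Bystander: grey collet, 25 mm across, 52 mm tall, standing to the right of the station; leave alone
- guide_bush: Bystander: grey flanged bush, 23 mm across, 32 mm tall, behind the station; leave alone
- grease_tin: Bystander: flat tin with yellow lid, 71 mm across, 30 mm tall, at the left back; leave alone
- red_pen: Bystander: red pen, 132 mm long, 12 mm thick, lying at the right; leave alone
- torque_handle: Bystander: black and silver torque handle, 118 x 27 x 28 mm, lying behind the station; leave alone

How it is judged:
On the way, in this order (a step that is already met when the one before it is completed fails the run):
1. the plunger is pressed down to its stop (value of joint plunger above 0.0085 m), for 0.1 s.
2. the bolt head is gripped and stands still while the runner turns (contact force between the fingers and bolt above 10 N and distance between the grasp point and bolt below 0.022 m and angular speed of bolt below 0.03 rad/s and velocity of joint runner above 0.05 rad/s), for 0.5 s.
At the end, for the whole second after the job is handed in: The fingers grip the bolt head with more than 10 N, the grasp point within 22 mm of its centre, and it stands still (below 0.03 rad/s) while the runner, started by the plunger, has turned more than 0.2 rad and is still turning faster than 0.05 rad/s; the plunger is back up (within 2 mm) (all of step 2 and value of joint runner above 0.2 rad and value of joint plunger below 0.002 m); the arm keeps its last pose, push and grip.
It fails at once if a bystander is moved by more than 20 mm (distance of any of swarf_brush, collet, guide_bush, grease_tin, red_pen, torque_handle from where it was at the start of the episode above 0.02 m).
It also fails if it takes over 38 s, if anything falls off the work surface, if the arm or the gripper's body presses on something with over 40 N, if the wrist force passes 120 N, or if a joint passes its speed limit or range.

ROBOT

A 7-joint arm with a two-finger parallel gripper is mounted at the origin on a cart in front of the work surface, level with it; the furniture and walls round the work are solid. World frame = base frame: x ahead of the robot, y to its left, z up, the work surface at z = 0. Lengths are in m, angles in rad, forces in N, time in s.
With the tool pointing down it reaches from about 0.4 to 0.875 m from the base axis. Payload 19.3 kg.
Tool frame: the origin (TCP) lies at the very end of the fingers, on their centre line; the grasp point (between the pads) lies 19 mm behind it; z points along the fingers, y is the line along which they close (so a half turn about z gives the same grasp; the last joint's range is limited). The gripper opens to 85 mm and grips with 20 to 120 N. Pads are 22 mm wide; open, the fingers measure 114 mm over their backs; the gripper's body (76 mm by 85 mm) begins 54 mm behind the grasp point. The pads swing forward as they close: fully open they stand 13 mm farther back than shut.
Start: joints at [1.162, 0.521, -0.036, 1.599, 0.021, 1.021, -0.113], TCP at [0.208, -0.589, 0.231] pointing down, gripper open.
Joint ranges: [-2.91, 2.91], [-0.3, 2.13], [-1.5, 1.42], [0.17, 2.43], [-1.26, 4.41], [0.16, 1.93], [-2.52, 2.52]. Speed limits (rad/s): [1.89, 1.89, 2.39, 2.39, 3.01, 3.01, 3.01].

INTERFACE

Orientations are given as [roll, pitch, yaw] about the fixed x, y, z axes, in that order (R = Rz(yaw) Ry(pitch) Rx(roll)).
In Python, from workcell import bot gives the robot as it stands.
- The arm moves only by the tool carry_out, never from a script. Its argument "rows" is a list that holds one entry, the list of rows, each a list of 4 numbers: the shift along the tool's x, y, z in m, then the turn about the tool's z in degrees. In form: [[[x, y, z, twist], ...]]. A call has 1 to 12 rows; each row is the pose to reach, as a shift and turn from the pose commanded when the call began, along the tool's axes at that moment; what a row does not reach only later rows make up. A row lasts 1/12 s, in which the tool goes at most 41.7 mm and 7.16 degrees, less where a joint would pass 70% of its speed; a pose out of reach is approached as far as the arm can. A call with a gripper value outside its range is refused whole. "grip" is the finger opening in m, from 0 to 0.0854, set as the call begins (left out, the last holds). The fingers move at their own pace and stop on an object; "grip_force" is the grip in N (left out, the last holds). Time passes only in rows, so rows that repeat a pose let the fingers close. It gives the time, the measured TCP pose, the force, the opening and the grip force at its end, in the units of the state.
- bot.observe(): the state, without advancing time (a new reading comes with each control period).
- bot.grab_frame(name): name is "scene" or "top"; returns a dict with "pixels" (400x640x3 uint8, red, green, blue), "K" (3x3 intrinsics, pixels), "k1" (the pictures are not rectified: a ray, as slopes to the right and down, at radius r is drawn at 1 + k1 r^2 times it, then the intrinsics apply), "pose" (4x4, takes a point from camera to world coordinates). Camera axes: x right, y down, z forward; pixel columns grow to the right and rows downward; lengths in m; the calibration is good to about 2 mm. A picture is of the moment at which its call begins. There is no depth.
- bot.job_done(): hands the job in; it is judged then, once.
Trained networks look in a picture, given as the dict that the camera call returned (one of the last four; its "shot" number tells which), for a name from the list of things; names that differ only in an ending like _2 or _b are one class to them, and where a whole thing is asked for, a point or a joint stands for the part that bears it (a point fixed in the world has none). Each returns a list of dicts, best first, with "conf" (0 to 1); they miss things now and then, are a little off and sometimes report something else, mostly with a low value. They report only what shows in the picture. A call takes as long as a camera call.
- bot.look_for(picture, label): "position" ([column, row] in pixels, amid what is visible of it).
- bot.regions_of(picture, label): "region" (400x640 bool, what is visible of it) and "position" ([column, row] in pixels, amid what is visible of it).
- bot.spot_point(picture, label): "position" ([column, row] in pixels: a listed point, or the origin of a listed thing).
The state is a dict: "clock": time; "qpos": joint angles; "qd": joint speeds; "joint_efforts": joint torques, N m; "position": TCP position; "tool_rot": TCP orientation; "force": force on the tool from outside, world axes, zero at the start; "moment": the same for the moment, N m; "grip_width": finger opening in m; "finger_force": force on a finger pad.
Only numpy, scipy, OpenCV 4.12 (cv2) and the standard library are available. Lean on these libraries where they do the work, as an engineer would, in place of code of your own. Each camera call takes 0.05 s, during which the arm holds its last target. There are 200 camera calls.

## Working session

There is one attempt and no reset: what is moved stays moved. The work goes in short steps, Python scripts to look and compute and a tool call to move; the robot and the scene stay as the last step left them, time stands still between calls to the robot, and variables do not carry over. Pictures are saved under pics/ and viewed, at most 10 in all, crops included, and the job is handed in when it is done.

Besides the shell and the picture viewer there is one more tool, called after ">>>" by a JSON object that holds its "op" and its "data", one argument or row to a line. carry_out: Moves the arm, as the interface text tells. Its arguments: {"type":"object","properties":{"rows":{"type":"array","items":{"type":"array","items":{"type":"array","items":{"type":"number"}}}},"grip":{"type":"number"},"grip_force":{"type":"number"}},"required":["rows"]}

```bash
mkdir -p pics; ls; cat > h.py <<'E'
import numpy as np, cv2
from workcell import bot
from scipy.spatial.transform import Rotation as Ro
def ray(f,p):
    K=np.array(f["K"]);d=np.array([(p[0]-K[0,2])/K[0,0],(p[1]-K[1,2])/K[1,1]]);u=d.copy()
    for _ in range(20): u=d/(1+f["k1"]*(u@u))
    T=np.array(f["pose"]);return T[:3,3],T[:3,:3]@np.array([u[0],u[1],1])
def atz(f,p,z):
    o,d=ray(f,p);return o+d*(z-o[2])/d[2]
def proj(f,P):
    T=np.array(f["pose"]);K=np.array(f["K"]);c=T[:3,:3].T@(np.array(P)-T[:3,3]);u=c[:2]/c[2];u=u*(1+f["k1"]*(u@u))
    return np.array([K[0,0]*u[0]+K[0,2],K[1,1]*u[1]+K[1,2]])
def save(f,n): cv2.imwrite("pics/"+n,cv2.cvtColor(f["pixels"],cv2.COLOR_RGB2BGR))
E
python3 - <<'E'
from h import *
s=bot.observe();print({k:np.round(v,3) for k,v in s.items()})
for n in("scene","top"):
    f=bot.grab_frame(n);save(f,n+"1.png");print(n,np.round(f["pose"],3).tolist(),f["k1"])
    for l,z in(("gap",.128),("plunger_top",.112),("station",0),("bolt",.1)):
        for r in bot.spot_point(f,l)[:2]: print(l,round(r["conf"],2),np.round(r["position"],1),np.round(atz(f,r["position"],z),4))
E
```

```text
pics
{'clock': np.float64(0.0), 'qpos': array([ 1.162,  0.522, -0.036,  1.6  ,  0.021,  1.021, -0.113]), 'qd': array([-0.001,  0.001,  0.   ,  0.001,  0.   ,  0.   , -0.   ]), 'joint_efforts': array([ 0.0000e+00, -9.2710e+01,  1.9800e+00, -3.6992e+01,  1.8000e-02,
        8.0000e-03, -0.0000e+00]), 'position': array([ 0.208, -0.589,  0.231]), 'tool_rot': array([-3.14 ,  0.   ,  0.339]), 'force': array([-0.398,  0.144, -0.312]), 'moment': array([-0.04 ,  0.032,  0.015]), 'finger_force': np.float64(0.0), 'grip_width': np.float64(0.085)}
scene [[-0.6, 0.58, -0.551, 1.186], [0.8, 0.422, -0.427, 0.521], [-0.015, -0.697, -0.717, 0.953], [0.0, 0.0, 0.0, 1.0]] 0.005399316979855823
gap 0.57 [307.  183.7] [ 0.5144 -0.0401  0.128 ]
gap 0.15 [431.9 267.4] [0.5724 0.4108 0.128 ]
plunger_top 0.66 [341.2 187.1] [0.45   0.0467 0.112 ]
station 0.65 [306.8 207.7] [ 0.5048 -0.0542 -0.    ]
station 0.38 [267.5 219.5] [ 0.6241 -0.1269  0.    ]
bolt 0.56 [301.7 191.3] [ 0.5294 -0.0511  0.1   ]
top [[-0.019, -0.994, 0.11, 0.389], [-0.999, 0.016, -0.027, 0.033], [0.025, -0.111, -0.994, 1.437], [0.0, 0.0, 0.0, 1.0]] 0.02047138591387505
gap 0.56 [337.1 206.7] [ 0.5083 -0.0566  0.128 ]
plunger_top 0.53 [299.1 224.8] [0.4617 0.0479 0.112 ]
plunger_top 0.48 [439.6 178.3] [ 0.5845 -0.3459  0.112 ]
station 0.85 [332.7 211. ] [ 0.5073 -0.0519  0.    ]
bolt 0.43 [334.3 209.8] [ 0.5023 -0.0505  0.1   ]
bolt 0.26 [332.8 213.9] [ 0.491  -0.0461  0.1   ]
```

```bash
python3 - <<'E'
import cv2
for n,(x,y) in (("top1",(220,120)),("scene1",(200,110))):
    i=cv2.imread(f"pics/{n}.png")[y:y+150,x:x+200];cv2.imwrite(f"pics/{n}c.png",cv2.resize(i,None,fx=4,fy=4,interpolation=cv2.INTER_CUBIC))
E
```

```text
(no output)
```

View pics/top1c.png

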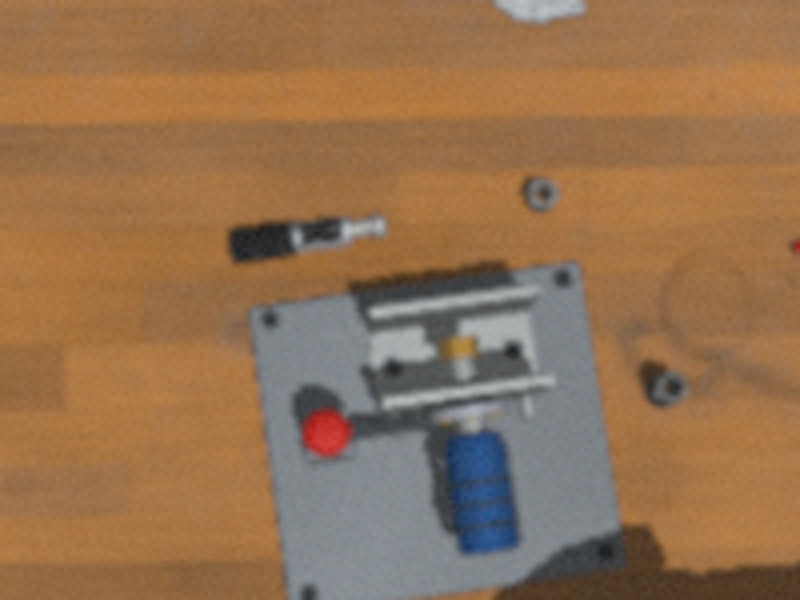

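View pics/scene1c.png

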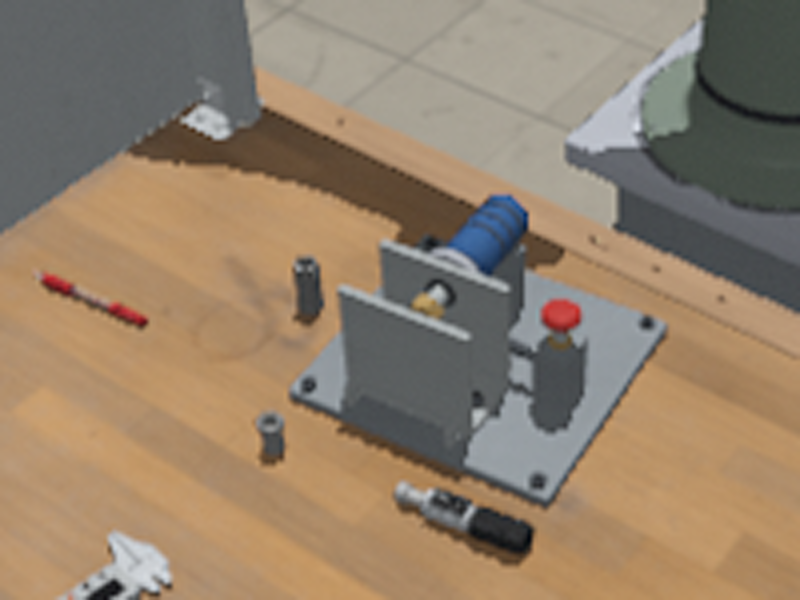

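View pics/top1.png

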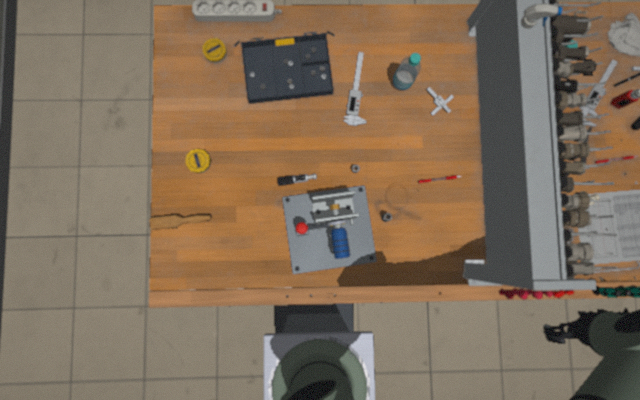

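The top view shows the station with the plunger at about (301,228), and the front cheek's top running from (316,220) to (358,215). The motor faces the robot. In the scene view the brass head sits behind the front cheek at about (306,185). The panel on the right stands at y < -0.45, so I'll move clear of it towards +y first.

```bash
cat > fit.py <<'E'
from h import *
from scipy.optimize import least_squares
ft=bot.grab_frame("top");fs=bot.grab_frame("scene")
A=np.array
top=[((60,145,12),(250,311)),((60,-105,12),(578,266)),((-170,-105,12),(622,565)),((-45,100,112),(326,432)),((-31,60,128),(385,402)),((-31,-60,128),(553,382)),((31,60,128),(371,311)),((31,-60,128),(538,293))]
sc=[((-170,145,12),(665,327)),((60,145,12),(545,500)),((60,-105,12),(292,393)),((-45,100,110),(561,314)),((35,-60,128),(341,289)),((35,60,128),(469,337)),((-27,-60,128),(382,243)),((-27,60,128),(508,290))]
obs=[(ft,A(p)/1e3,A(q)/4+A([220,120])) for p,q in top]+[(fs,A(p)/1e3,A(q)/4+A([200,110])) for p,q in sc]
def W(v,p): c,s=np.cos(v[2]),np.sin(v[2]);return A([v[0]+c*p[0]-s*p[1],v[1]+s*p[0]+c*p[1],p[2]])
def res(v,o): return np.concatenate([proj(f,W(v,p))-q for f,p,q in o])
for nm,o in(("top",obs[:8]),("sc",obs[8:]),("both",obs)):
    r=least_squares(res,[.51,-.05,.0],args=(o,),loss="soft_l1");print(nm,r.x.round(4),"px",res(r.x,o).round(1))
v=r.x;print("plunger",W(v,A([-.045,.1,.112])),"bolt",W(v,A([0,0,.1])))
E
python3 fit.py
```

```text
top [ 0.5083 -0.0519  0.1144] px [-0.7 -1.   0.5 -0.6  0.8  1.6 -0.3  0.2 -1.2  0.4  0.5 -0.4 -0.7  0.6
  1.  -0.5]
sc [ 0.5087 -0.0472  0.1152] px [ 1.8 -0.8  0.7  0.5 -1.1 -1.2  0.6 -0.5 -0.8 -0.2 -0.1  1.  -0.5 -0.1
  0.1  0.6]
both [ 0.5082 -0.0501  0.116 ] px [-1.3 -0.9 -0.2 -0.6  0.3  1.6 -0.9  0.4 -1.8  0.5 -0.2 -0.4 -1.3  0.7
  0.3 -0.5  1.1 -1.3  0.1 -0.1 -1.6 -1.7 -0.1 -1.  -1.4 -0.7 -0.8  0.4
 -1.1 -0.5 -0.6  0.1]
plunger [0.45189241 0.0439872  0.112     ] bolt [ 0.5081602  -0.05013472  0.1       ]
```

>>> {"op": "carry_out", "data": {
  "rows": [
    [[0.009,-0.03,0,0],[0.018,-0.06,0,0],[0.028,-0.09,0,0],[0.037,-0.12,0,0],[0.046,-0.15,0,0],[0.055,-0.181,0,0],[0.088,-0.191,0,0],[0.12,-0.2,0,0],[0.153,-0.21,0,0],[0.186,-0.22,0,0],[0.186,-0.22,0,0],[0.186,-0.22,0,0]]
  ],
  "grip": 0.0
}}

```text
clock: 1.6
position: [0.3113, -0.3191, 0.2314]
tool_rot: [3.141, -0.0, 0.342]
force: [-0.5, -0.1, -1.0]
grip_width: -0.0
finger_force: 0.0
```

>>> {"op": "carry_out", "data": {
  "rows": [
    [[0.03,-0.023,0,2],[0.06,-0.046,0,4],[0.09,-0.07,0,6],[0.12,-0.093,0,8],[0.15,-0.116,0,10],[0.18,-0.14,0,12],[0.207,-0.16,0,12.8],[0.218,-0.19,0.015,12.8],[0.23,-0.225,0.03,12.8],[0.241,-0.26,0.05,12.8],[0.253,-0.296,0.07,12.8],[0.253,-0.296,0.08,12.8]]
  ]
}}

```text
clock: 2.6
position: [0.4495, 0.0484, 0.1499]
tool_rot: [-3.139, 0.0, 0.121]
force: [-0.8, 1.1, -0.2]
grip_width: -0.0001
finger_force: 0.0
```

```bash
python3 - <<'E'
from h import *
s=bot.observe();print(s["position"],s["tool_rot"],s["clock"])
ims=[]
for n,z in(("top",.112),("scene",.112)):
    f=bot.grab_frame(n)
    for r in bot.spot_point(f,"plunger_top")[:2]: print(n,r["conf"],atz(f,r["position"],z))
    a=proj(f,s["position"]);b=proj(f,[.452,.044,.112]);im=cv2.cvtColor(f["pixels"],cv2.COLOR_RGB2BGR)
    c=((a+b)/2).astype(int);o=c-[50,70]
    cr=cv2.resize(im[o[1]:o[1]+140,o[0]:o[0]+100],None,fx=4,fy=4,interpolation=cv2.INTER_CUBIC)
    for q,col in((a,(0,255,0)),(b,(255,255,0))): cv2.drawMarker(cr,tuple(((q-o)*4).astype(int).tolist()),col,0,14,1)
    ims.append(cr)
cv2.imwrite("pics/p2.png",np.hstack(ims))
E
```

```text
[0.44953382 0.04843937 0.14991588] [-3.13947451e+00  3.80890238e-04  1.20839478e-01] 2.6
scene 0.56 [0.45605262 0.05466216 0.112     ]
scene 0.31 [ 0.68946017 -0.04388233  0.112     ]
```

View pics/p2.png

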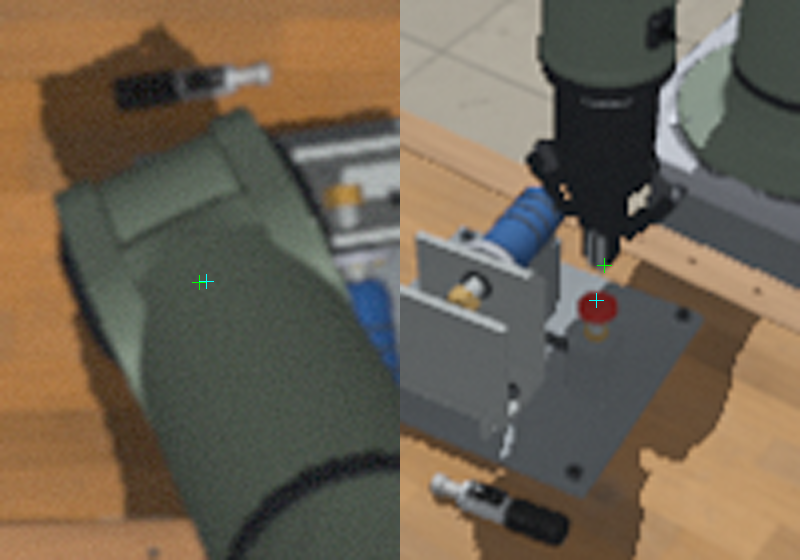

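The scene view shows the closed fingertips straight above the red head, so I'll press now.

>>> {"op": "carry_out", "data": {
  "rows": [
    [[0.001,0.002,0.015,0],[0.001,0.002,0.028,0],[0.001,0.002,0.036,0],[0.001,0.002,0.041,0],[0.001,0.002,0.045,0],[0.001,0.002,0.048,0],[0.001,0.002,0.05,0],[0.001,0.002,0.05,0],[0.001,0.002,0.05,0]]
  ]
}}

```text
clock: 3.55
position: [0.4518, 0.0406, 0.1018]
tool_rot: [3.141, -0.001, 0.115]
force: [-0.7, -4.5, 6.0]
grip_width: -0.0002
finger_force: 3.1
```

>>> {"op": "carry_out", "data": {
  "rows": [
    [[0,0,0.002,0],[0,0,0.003,0],[0,0,0.003,0],[0,0,0.003,0]]
  ]
}}

```text
clock: 3.88
position: [0.452, 0.0407, 0.1008]
tool_rot: [3.14, -0.002, 0.115]
force: [-18.6, -6.9, 70.0]
grip_width: 0.0003
finger_force: 35.0
```

>>> {"op": "carry_out", "data": {
  "rows": [
    [[0,0,-0.02,0],[0,0,-0.05,0],[0,0,-0.08,0],[0.008,0.016,-0.1,0],[0.015,0.032,-0.1,0],[0.022,0.048,-0.1,0],[0.03,0.064,-0.1,0],[0.038,0.08,-0.1,0],[0.045,0.097,-0.1,0],[0.045,0.097,-0.1,0],[0.045,0.097,-0.1,0],[0.045,0.097,-0.1,0]]
  ],
  "grip": 0.07
}}

```text
clock: 4.88
position: [0.5071, -0.0495, 0.1984]
tool_rot: [-3.141, -0.0, 0.116]
force: [-1.3, 0.3, 0.5]
grip_width: 0.0698
finger_force: 0.0
```

```bash
python3 - <<'E'
from h import *
s=bot.observe();print(s["position"],s["tool_rot"],s["clock"],s["grip_width"])
ims=[]
f=bot.grab_frame("scene");a=proj(f,s["position"])
for l,z in(("gap",.128),("plunger_top",.112),("bolt",.1)):
    for r in bot.spot_point(f,l)[:1]: print(l,round(r["conf"],2),atz(f,r["position"],z).round(4))
im=cv2.cvtColor(f["pixels"],cv2.COLOR_RGB2BGR);o=a.astype(int)-[70,60]
cr=cv2.resize(im[o[1]:o[1]+120,o[0]:o[0]+150],None,fx=5,fy=5,interpolation=cv2.INTER_CUBIC)
for q,col in((a,(0,255,0)),(proj(f,[.508,-.05,.1]),(255,255,0)),(proj(f,[.508,-.05,.128]),(255,0,255))): cv2.drawMarker(cr,tuple(((q-o)*5).astype(int).tolist()),col,0,14,1)
cv2.imwrite("pics/p3.png",cr)
E
```

```text
[ 0.50711999 -0.04952632  0.19843156] [-3.14130202e+00 -1.86737080e-05  1.15511491e-01] 4.8833 0.06978448680938883
gap 0.71 [ 0.504  -0.0398  0.128 ]
plunger_top 0.58 [0.4431 0.0531 0.112 ]
bolt 0.63 [ 0.5181 -0.0441  0.1   ]
```

View pics/p3.png

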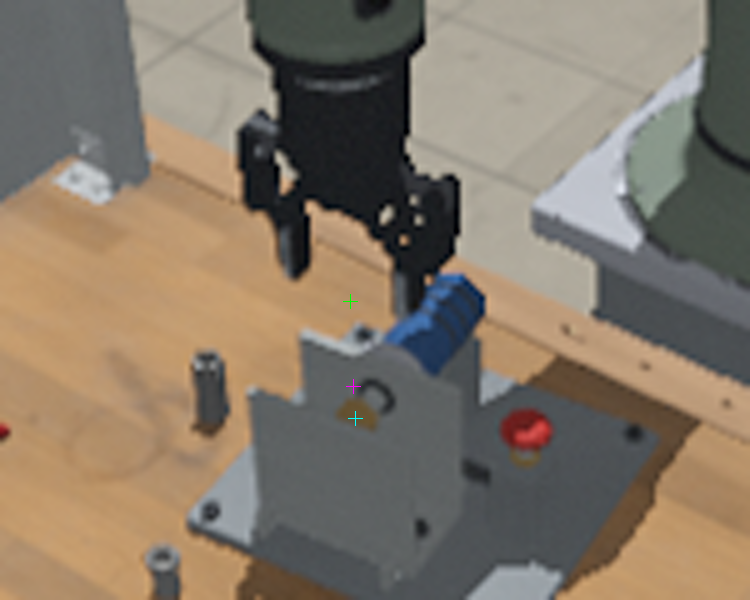

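Both markers agree with the picture: the bolt is under the open fingers and the plunger is back up. I'll descend into the gap, then close.

>>> {"op": "carry_out", "data": {
  "rows": [
    [[0.001,0,0.02,0],[0.001,0,0.04,0],[0.001,0,0.055,0],[0.001,0,0.07,0],[0.001,0,0.085,0],[0.001,0,0.1,0],[0.001,0,0.112,0],[0.001,0,0.12,0],[0.001,0,0.12,0],[0.001,0,0.12,0]]
  ]
}}

```text
clock: 5.92
position: [0.5083, -0.0496, 0.0784]
tool_rot: [-3.141, 0.0, 0.116]
force: [-0.2, 0.3, -0.0]
grip_width: 0.0699
finger_force: 0.0
```

>>> {"op": "carry_out", "data": {
  "rows": [
    [[0,0,0,0],[0,0,0,0],[0,0,0,0],[0,0,0,0],[0,0,0,0],[0,0,0,0],[0,0,0,0],[0,0,0,0],[0,0,0,0],[0,0,0,0],[0,0,0,0],[0,0,0,0]]
  ],
  "grip": 0.0,
  "grip_force": 60
}}

```text
clock: 6.92
position: [0.5086, -0.05, 0.0789]
tool_rot: [3.141, -0.001, 0.115]
force: [-1.0, -0.3, 7.5]
grip_width: 0.0229
finger_force: 58.2
```

>>> {"op": "carry_out", "data": {
  "rows": [
    [[0,0,0,0],[0,0,0,0],[0,0,0,0],[0,0,0,0],[0,0,0,0],[0,0,0,0],[0,0,0,0],[0,0,0,0],[0,0,0,0],[0,0,0,0],[0,0,0,0],[0,0,0,0]]
  ]
}}

```text
clock: 7.92
position: [0.5087, -0.05, 0.0789]
tool_rot: [3.141, -0.001, 0.115]
force: [-2.0, -1.2, 7.7]
grip_width: 0.0232
finger_force: 58.2
```

>>> {"op": "carry_out", "data": {
  "rows": [
    [[0,0,0,0],[0,0,0,0],[0,0,0,0],[0,0,0,0],[0,0,0,0],[0,0,0,0],[0,0,0,0],[0,0,0,0],[0,0,0,0],[0,0,0,0],[0,0,0,0],[0,0,0,0]]
  ]
}}

```text
clock: 8.92
position: [0.5086, -0.05, 0.0789]
tool_rot: [3.141, -0.001, 0.115]
force: [-0.7, -0.7, 8.3]
grip_width: 0.0231
finger_force: 58.2
```

```bash
python3 - <<'E'
from h import *
s=bot.observe();print(s["moment"],s["force"],s["grip_width"],s["clock"])
f=bot.grab_frame("scene");im=cv2.cvtColor(f["pixels"],cv2.COLOR_RGB2BGR)
a=proj(f,[.508,-.05,.1]).astype(int);o=a-[60,50]
cv2.imwrite("pics/p4.png",cv2.resize(im[o[1]:o[1]+95,o[0]:o[0]+130],None,fx=6,fy=6,interpolation=cv2.INTER_CUBIC))
E
```

```text
[-0.20960469  0.32385921  0.028257  ] [-0.68798153 -0.69353102  8.284197  ] 0.023082483488289753 8.9167
```

View pics/p4.png

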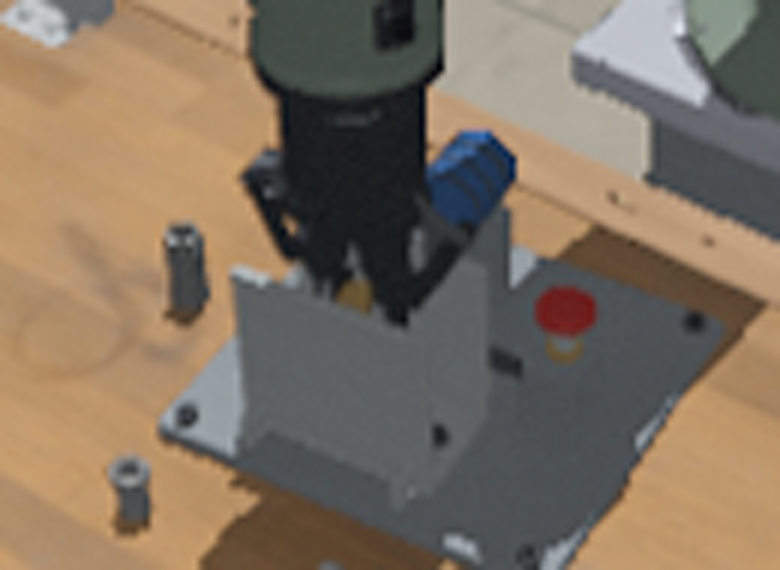

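The picture shows the brass head at about (352,292) held between the fingers and the red plunger up. The opening and force are steady, so I'm handing in.

```bash
python3 -c "
from workcell import bot
print(bot.job_done())"
```

```text
the job is handed in; nothing more can be done
None
```

I pressed the plunger to its stop and let it spring back. The bolt head is gripped at about 58 N and was still held when I handed the job in at about 9 s; I inferred that the runner was turning from the plunger press and the elapsed time, not from a direct measurement.

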